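Load the dry-block heater

TASK

Load the dry-block heater with the four vessels standing on the bench to its left and right: the stoppered conical flask, the amber bottle, the clear black-capped bottle and the little white-capped vial each go upright into the aluminium block whose well is bored to fit that vessel, one vessel to a block, right down on the floor of the well. Lower each one in rather than dropping it, and never let one tip over.

Things in the scene. Friction and masses are not known exactly. Their poses are not given: they have to be found in the camera images.
- flask: Conical glass flask with pale liquid and a dark stopper, standing: base 64 mm diameter, 114 mm high. Take it by the lip of the neck, 26 mm in diameter, 92 to 105 mm above the base (stopper above that). Below the lip the neck is slightly thinner (25 mm); the cone begins below about 60 mm. About 90 g. Origin: centre of the underside; z up. Goes in the 73 mm well
- amber_bottle: Brown glass bottle with white screw cap, standing: body 52 mm diameter up to 101 mm (rounded shoulder above about 80 mm), cap 33 mm diameter, 116 mm high in all, about 100 g. Take it round the body. Origin: centre of the underside; z up. Goes in the 61 mm well
- clear_bottle: Clear glass bottle with brownish liquid and black screw cap, standing: body 40 mm diameter up to 77 mm (shoulder above about 60 mm), cap 26 mm diameter, 89 mm high in all, about 85 g. Take it round the body. (Two like bottles by the back wall stay.) Origin: centre of the underside; z up. Goes in the 49 mm well
- vial: Small glass vial with brownish liquid and white screw cap, standing: body 28 mm diameter up to 43 mm, cap 24 mm diameter from 47 to 61 mm (top), about 35 g. Take it round the body. Origin: centre of the underside; z up. Goes in the 37 mm well
- block_73: Square bare aluminium block, 86x86x48 mm, fixed in the heater, with one round blind well, 73 mm in diameter (mouth 81 mm: steep conical lead-in, 10 mm deep) and 28 mm deep; made for the conical flask. Origin: centre of its underside, on the well's axis; z up. Well floor 20 mm, top 48 mm above the origin. Its top is 70 mm above the bench. Changes places with the other blocks
- block_61: Square bare aluminium block, 86x86x48 mm, fixed in the heater, with one round blind well, 61 mm in diameter (mouth 69 mm: steep conical lead-in, 10 mm deep) and 36 mm deep; made for the amber bottle. Origin: centre of its underside, on the well's axis; z up. Well floor 12 mm, top 48 mm above the origin. Its top is 70 mm above the bench. Changes places with the other blocks
- block_49: Square bare aluminium block, 86x86x48 mm, fixed in the heater, with one round blind well, 49 mm in diameter (mouth 57 mm: steep conical lead-in, 10 mm deep) and 32 mm deep; made for the clear bottle. Origin: centre of its underside, on the well's axis; z up. Well floor 16 mm, top 48 mm above the origin. Its top is 70 mm above the bench. Changes places with the other blocks
- block_37: Square bare aluminium block, 86x86x48 mm, fixed in the heater, with one round blind well, 37 mm in diameter (mouth 45 mm: steep conical lead-in, 10 mm deep) and 24 mm deep; made for the vial. Origin: centre of its underside, on the well's axis; z up. Well floor 24 mm, top 48 mm above the origin. Its top is 70 mm above the bench. Changes places with the other blocks
- heater: White dry-block heater, fixed on the bench: 272 mm (its x) by 212 mm (its y), rim 66 mm high, sloped grey console with a dark display along its front (-x) edge. The four blocks stand in its open chamber in a 2x2 square, 90 mm between well axes, centred 30 mm to +x of the origin. Origin: centre of its underside on the bench; z up
There are look-alikes about, which are no part of the job. What is shaped like the vial but pink or purple is not meant. Leave any yellow look-alike of the flask alone.

How it is judged:
By the outcome, as a careful person would: the job done as asked, in the order asked, and still so for the second after the job is handed in, with the robot touching nothing.
It also fails if it takes over 106 s, if anything falls off the work surface, if the arm or the gripper's body presses on something with over 40 N, if the wrist force passes 120 N, or if a joint passes its speed limit or range.

ROBOT

A 6-joint arm with a two-finger parallel gripper is mounted at the origin on a cart in front of the work surface, level with it; the furniture and walls round the work are solid. World frame = base frame: x ahead of the robot, y to its left, z up, the work surface at z = 0. Lengths are in mm, angles in rad, forces in N, time in s.
With the tool pointing down it reaches from about 300 to 775 mm from the base axis. Payload 14.6 kg.
Tool frame: the origin (TCP) lies midway between the tips of the shut fingers; the grasp point (between the pads) lies 19 mm behind it; z points along the fingers, y is the line along which they close (so a half turn about z gives the same grasp; the last joint's range is limited). The gripper opens to 94 mm and grips with 3 to 60 N. Pads are 16 mm wide; open, the fingers measure 119 mm over their backs; the gripper's body (75 mm by 177 mm) begins 78 mm behind the grasp point.
Start: joints at [1.201, 0.3, 1.521, -0, 1.321, -0.067], TCP at [164.004, 524.968, 205.446] pointing down, gripper open.
Joint ranges: [-3.03, 3.03], [-0.79, 2.21], [0.23, 2.52], [-1.04, 4.18], [0, 3.07], [-2.55, 2.55]. Speed limits (rad/s): [2.22, 2.22, 2.57, 3.14, 3.14, 3.14].

INTERFACE

Orientations are given as [roll, pitch, yaw] about the fixed x, y, z axes, in that order (R = Rz(yaw) Ry(pitch) Rx(roll)).
In Python, from cell import manip gives the robot as it stands.
- The arm moves only by the shell command python3 -m creep 'ROWS' [OPENING] [FORCE]. ROWS is text: rows parted by semicolons, each of 6 numbers parted by spaces: the shift along the tool's x, y, z normalised to -1 to 1, where 1 is 4 cm, then the turn, a rotation vector about the tool's x, y, z normalised to -1 to 1, where 1 is pi rad. In form: dx dy dz ax ay az; .... A call has 1 to 20 rows; each row shifts and turns the commanded pose from where the row before left it, along the tool's axes as they then stand; what a row does not reach is not made up. A row lasts 1/8 s, in which the tool goes at most 62.5 mm and 10.7 degrees, less where a joint would pass 70% of its speed; a pose out of reach is approached as far as the arm can. A call with a number of a shift or a turn outside -1 to 1 is refused whole. A call with a gripper value outside its range is refused whole. OPENING is the closure, from 0 (fully open) to 1 (shut), set as the call begins (- or left out, the last holds). The fingers move at their own pace and stop on an object; FORCE is the grip in N (left out, the last holds). Time passes only in rows, so rows that do not move let the fingers close. It gives the time, the measured TCP pose, the force, the opening and the grip force at its end, in the units of the state.
- manip.read_state(): the state, without advancing time (a new reading comes with each control period).
- manip.camera(name): name is "scene" or "top" or "wrist"; returns a dict with "color" (480x640x3 uint8, red, green, blue), "range_z" (480x640 float32, mm along the optical axis (not along the pixel's ray), 0 where there is no reading), "camera_matrix" (3x3 intrinsics, pixels), "k1" (the pictures are not rectified: a ray, as slopes to the right and down, at radius r is drawn at 1 + k1 r^2 times it, then the intrinsics apply), "T" (4x4, takes a point from camera to world coordinates). Camera axes: x right, y down, z forward; pixel columns grow to the right and rows downward; lengths in mm; the calibration is good to about 2 mm. A picture is of the moment at which its call begins.
- manip.sign_off(): hands the job in; it is judged then, once.
The state is a dict: "clock": time; "joints": joint angles; "qd": joint speeds; "effort": joint torques, N m; "eef_pos": TCP position; "eef_rot": TCP orientation; "wrist_force": force on the tool from outside, world axes, zero at the start; "moment": the same for the moment, N m; "finger_gap": finger opening in mm; "finger_force": force on a finger pad.
Only numpy, scipy, OpenCV 4.12 (cv2) and the standard library are available. Lean on these libraries where they do the work, as an engineer would, in place of code of your own. Each camera call takes 0.05 s, during which the arm holds its last target. There are 200 camera calls.

## Working session

There is one attempt and no reset: what is moved stays moved. The work goes in short steps, Python scripts to look and compute and a shell command to move; the robot and the scene stay as the last step left them, time stands still between calls to the robot, and variables do not carry over. Pictures are saved under pics/ and viewed, at most 14 in all, crops included, and the job is handed in when it is done.

```bash
mkdir -p pics; ls; python3 - <<'E'
from cell import manip
import cv2
for n in ("scene","top"):
    c=manip.camera(n); cv2.imwrite(f"pics/{n}0.png",c["color"][:,:,::-1]); print(n,c["camera_matrix"].tolist(),c["k1"],c["T"].round(3).tolist(),(c["range_z"]>0).mean())
print(manip.read_state())
E
```

```text
pics
scene [[451.86606936988653, 0.0, 315.26823414129075], [0.0, 451.86606936988653, 240.70081401362927], [0.0, 0.0, 1.0]] -0.07971567018414615 [[0.54, -0.42, 0.729, -164.127], [-0.841, -0.285, 0.459, -519.73], [0.016, -0.862, -0.507, 549.456], [0.0, 0.0, 0.0, 1.0]] 0.9958430989583333
top [[580.776451878895, 0.0, 321.1654852618841], [0.0, 580.776451878895, 232.3017604713328], [0.0, 0.0, 1.0]] -0.027789088980167822 [[0.022, -0.991, 0.132, 359.495], [-1.0, -0.023, -0.007, -76.988], [0.01, -0.132, -0.991, 1554.341], [0.0, 0.0, 0.0, 1.0]] 0.9962369791666666
{'clock': 0.1, 'joints': array([ 1.20139585e+00,  3.00414065e-01,  1.52156028e+00,  1.73710537e-05,
        1.32069931e+00, -6.66231722e-02]), 'qd': array([-0.00041085, -0.0003568 , -0.00193399, -0.00059659,  0.00032191,
       -0.00022306]), 'effort': array([ 2.65984942e-03, -5.32643366e+01, -3.53281546e+01,  7.10636401e-02,
        2.34632904e-02, -6.97317114e-05]), 'eef_pos': array([163.91383172, 524.74185247, 204.92641478]), 'eef_rot': array([-3.14051517e+00, -8.87549672e-05,  2.83881099e+00]), 'wrist_force': array([ 0.03890356, -0.14983197, -0.81289965]), 'moment': array([ 0.01891377, -0.03942017, -0.00260344]), 'finger_force': 0.0, 'finger_gap': 93.77609030013208}
```

View pics/scene0.png

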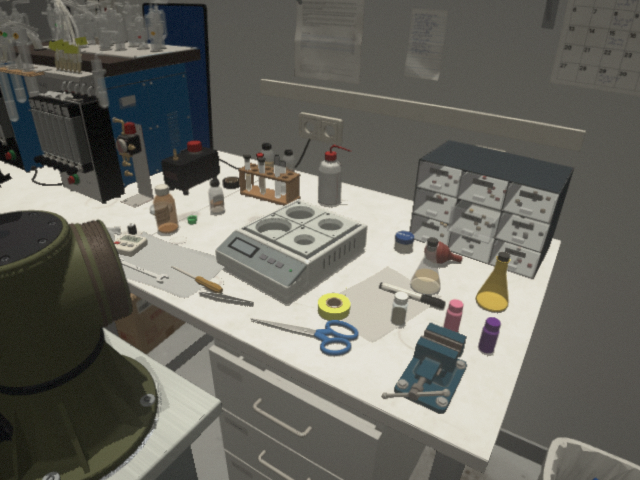

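View pics/top0.png

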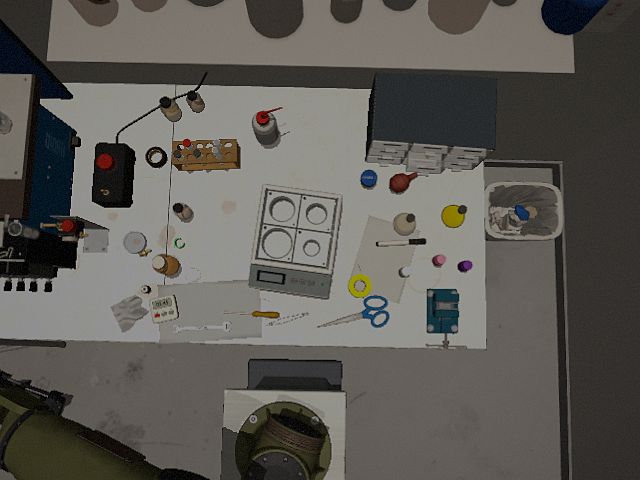

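The scene view shows the flask at (427,268), the vial at (400,307), the amber bottle at (165,210) and the clear bottle at (216,197). In the top view they are at (404,224), (404,271), (166,265) and (182,212). The wells are at (282,208), (317,213), (277,243) and (312,248).

Candidates (top-view pixels):
- **Flask:** clear (404,224) against yellow (454,215). The clear one fits.
- **Vial:** white (404,271) against pink (439,260) and purple (465,266), plus a small thing at (146,289). The white one fits.
- **Clear bottle:** (182,212) against (170,108) and (194,100), which stand by the back wall. The first fits.

I'll confirm these in an enlarged crop.

```bash
cat > h.py <<'E'
import numpy as np, cv2
from cell import manip
def ray(c,u,v):
    p=cv2.undistortPoints(np.array([[[u,v]]],float),c["camera_matrix"],np.array([c["k1"],0,0,0,0.]))[0,0]
    return c["T"][:3,:3]@np.array([p[0],p[1],1.]), c["T"][:3,3]
def plane(c,u,v,z):
    d,o=ray(c,u,v); return o+d*(z-o[2])/d[2]
def deep(c,u,v):
    d,o=ray(c,u,v); return o+d*c["range_z"][int(round(v)),int(round(u))]
def tri(c1,p1,c2,p2):
    (d1,o1),(d2,o2)=ray(c1,*p1),ray(c2,*p2)
    s,t=np.linalg.lstsq(np.c_[d1,-d2],o2-o1,rcond=None)[0]
    a,b=o1+s*d1,o2+t*d2
    return (a+b)/2,np.linalg.norm(a-b)
E
python3 - <<'E'
from h import *
s=manip.camera("scene")["color"][:,:,::-1];t=manip.camera("top")["color"][:,:,::-1]
z=lambda i,x,y,w,h:cv2.resize(i[y:y+h,x:x+w],(400,300),interpolation=cv2.INTER_CUBIC)
im=np.vstack([np.hstack([z(s,100,160,140,105),z(s,370,230,160,120)]),np.hstack([z(t,130,195,120,90),z(t,360,195,120,90)])])
cv2.imwrite("pics/crop1.png",np.clip(im*1.3,0,255).astype(np.uint8))
E
```

```text
(no output)
```

View pics/crop1.png

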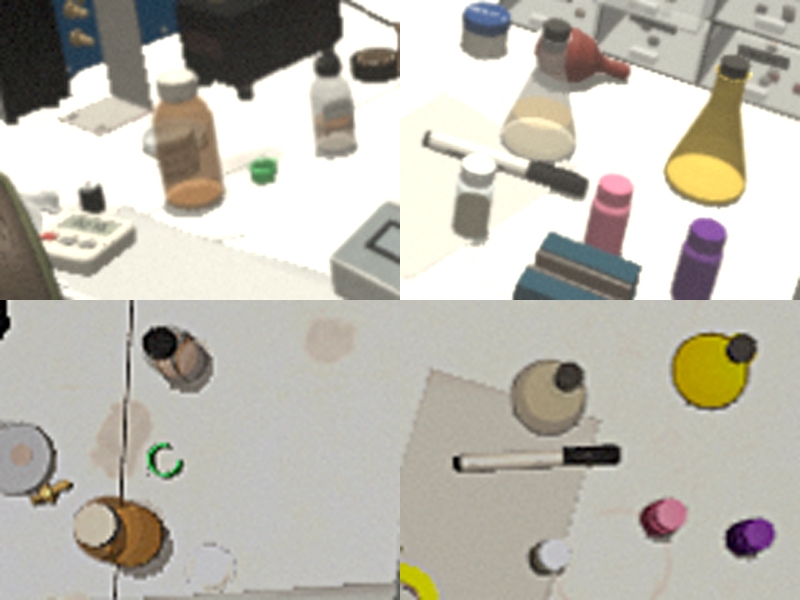

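All four stand upright, and the crop confirms the identities: clear flask with the dark stopper, white-capped vial, brown bottle, and black-capped clear bottle at the left. Next I measure.

```bash
python3 - <<'E'
from h import *
np.set_printoptions(precision=1,suppress=True)
s=manip.camera("scene");t=manip.camera("top")
# caps by depth/height blobs and two-view rays
P={"flask":((410.4,217.8),(432.4,241.2),114),"amber":((159.1,262.2),(162,187.3),116),"clear":((178,207.6),(214.1,181),89),"vial":((404.7,270.9),(401.2,294.8),61)}
for n,(a,b,h) in P.items():
    print(n,"tri",*tri(t,a,s,b),"depth top",deep(t,*a),"scene",deep(s,*b),"plane",plane(t,*a,h),plane(s,*b,h))
# world map from top and scene depth
def cloud(c):
    u,v=np.meshgrid(np.arange(640.),np.arange(480.))
    p=cv2.undistortPoints(np.c_[u.ravel(),v.ravel()][:,None],c["camera_matrix"],np.array([c["k1"],0,0,0,0.]))[:,0]
    return (np.c_[p,np.ones(len(p))]*c["range_z"].reshape(-1,1)@c["T"][:3,:3].T+c["T"][:3,3]).reshape(480,640,3)
ct,cs=cloud(t),cloud(s)
np.save("ct.npy",ct)
print("bench z",np.median(ct[290:300,420:426,2]),ct[180:190,230:240,2].mean(), "noise",ct[180:190,230:240,2].std())
for nm,c,cl,box in(("top",t,ct,(255,335,185,270)),("scene",s,cs,(240,350,195,255))):
    x0,x1,y0,y1=box; Z=cl[y0:y1,x0:x1,2]
    print(nm,"block top z",np.median(Z[(Z>60)&(Z<80)]))
    m=(Z<62).astype(np.uint8); k,l,st,ce=cv2.connectedComponentsWithStats(m,connectivity=4)
    for i in range(1,k):
        if st[i,4]>60: 
            q=plane(c,ce[i][0]+x0,ce[i][1]+y0,70); f=np.percentile(Z[l==i],10)
            print(ce[i]+[x0,y0],st[i],"centre@70",q,"floor",f, "eqdiam",np.sqrt(4/np.pi*st[i,4])*c["range_z"][y0+int(ce[i][1]),x0+int(ce[i][0])]/c["camera_matrix"][0,0])
for n,(x,y) in {k:tri(t,a,s,b)[0][:2] for k,(a,b,h) in P.items()}.items():
    for nm,cl in(("top",ct),("scene",cs)):
        d=np.hypot(cl[...,0]-x,cl[...,1]-y); z=cl[...,2][(d<45)&(cl[...,2]<150)]; print(n,nm,"max z",np.percentile(z,99.5))
E
```

```text
flask tri [ 594.7 -310.9  109.6] 0.14304488871845628 depth top [ 593.7 -309.8  115.8] scene [ 589.9 -312.3  112.4] plane [ 594.  -310.1  114. ] [ 587.2 -313.   114. ]
amber tri [468.6 313.9 112.9] 2.2518165920698623 depth top [467.6 314.  115.4] scene [469.9 313.8 112.5] plane [467.5 313.8 116. ] [464.8 307.1 116. ]
clear tri [610.8 281.6  86.7] 0.132281692819985 depth top [610.6 281.1  88.4] scene [613.  284.   85.4] plane [610.5 281.   89. ] [607.  277.7  89. ]
vial tri [ 464.5 -305.9   60.1] 3.3388883054741254 depth top [ 463.9 -304.6   58.2] scene [ 465.8 -307.2   60. ] plane [ 463.7 -304.2   61. ] [ 464.5 -307.6   61. ]
bench z -0.709996949988863 -1.5086324743876662 noise 3.313530599384341
top block top z 68.28637497724924
[257.2 201.8] [  0   0   8  48 207] centre@70 [633.8  81.   70. ] floor -4.574946128417196 eqdiam 44.17540929495002
[312.5 187.5] [ 18   0  62   9 298] centre@70 [674.9 -61.5  70. ] floor -5.035438228013527 eqdiam 53.26253707651927
[294.4 241.4] [  2   8  70  76 278] centre@70 [532.6 -18.5  70. ] floor 21.04285637828525 eqdiam 48.5710651261645
[282.1 209.1] [ 
[... 874 characters left out ...]
 [599.9 -77.2  70. ] floor 45.16603925943616 eqdiam 31.5342835386254
[253.5 248. ] [  0  41  42  19 405] centre@70 [430.3   2.1  70. ] floor 51.97867993625886 eqdiam 47.41751522741507
[304.3 241. ] [ 56  43  18   7 101] centre@70 [511.6 -67.5  70. ] floor 48.264276651879015 eqdiam 24.456660839497175
[340.3 248.7] [ 83  43  27  17 237] centre@70 [ 527.  -145.5   70. ] floor 30.82877025487385 eqdiam 36.785308640841286
flask top max z 117.36684274790116
flask scene max z 113.95903255064528
amber top max z 121.84538188438029
amber scene max z 115.4167050441362
clear top max z 91.41723616922326
clear scene max z 86.99545065661368
vial top max z 67.47865838502084
vial scene max z 60.80852310773885
```

All the checks hold. Measured heights match the text: caps within about 3 mm, block tops about 68–70. The wells are a clean 90 mm square: 61 at (616,16), 49 at (605,-73), 73 at (527,26.5), 37 at (516,-62.5). I turn the tool to yaw π (tool x = -X, y = +Y) and go over the amber bottle.

```bash
python3 -m creep '0 0 0 0 0 -0.048; 0 0 0 0 0 -0.048; -0.95 -0.66 0 0 0 0; -0.95 -0.66 0 0 0 0; -0.95 -0.66 0 0 0 0; -0.95 -0.66 0 0 0 0; -0.95 -0.66 0 0 0 0; -0.95 -0.66 0 0 0 0; -0.95 -0.66 0 0 0 0; -0.95 -0.66 0 0 0 0; 0 0 0 0 0 0; 0 0 0 0 0 0' 0.2 20; python3 - <<'E'
from h import *
np.set_printoptions(precision=1,suppress=True)
ct=np.load("ct.npy")
for n,(x0,x1,y0,y1) in {"amber":(410,525,230,410),"clear":(560,690,190,370),"flask":(530,680,-400,-220),"vial":(400,520,-395,-215)}.items():
    m=(ct[...,0]>x0)&(ct[...,0]<x1)&(ct[...,1]>y0)&(ct[...,1]<y1); print(n,np.percentile(ct[m][:,2],[50,90,99,99.9]), ct[m][ct[m][:,2]>118][:,:2].mean(0))
c=manip.camera("wrist"); cv2.imwrite("pics/w1.png",c["color"][:,:,::-1]); print(c["T"])
E
```

```text
clock: 1.8
eef_pos: [467.4, 313.6, 205.3]
eef_rot: [-3.142, -0.0, 3.14]
wrist_force: [-0.8, -0.3, 1.1]
finger_gap: 75.0
finger_force: 0.0
amber [  0.7  82.  117.5 123. ] [467.7 316.1]
clear [-0.2  6.9 88.  92. ] [nan nan]
flask [  1.7  22.7 112.5 117.4] [ 590.7 -305.6]
vial [ 1.4  9.3 65.2 76.3] [nan nan]
[[  0.    1.    0.2 400.2]
 [  1.   -0.   -0.  314.2]
 [ -0.    0.2  -1.  383.2]
 [  0.    0.    0.    1. ]]<stdin>:5: RuntimeWarning: Mean of empty slice.
  ret = um.true_divide(
```

View pics/w1.png

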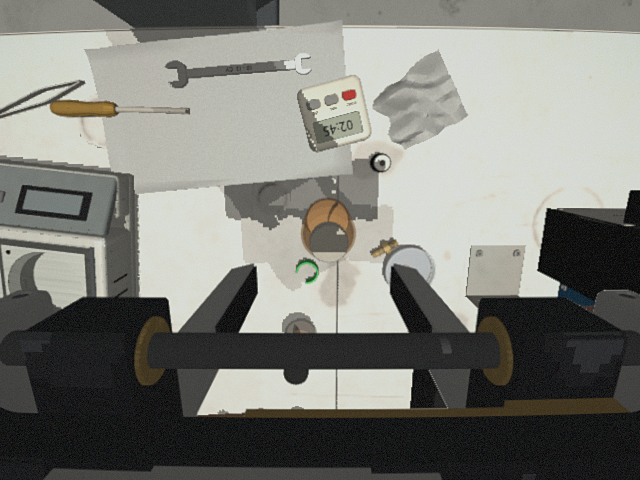

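The wrist view shows the amber cap at (330,238) midway between the fingers (about 258–392), with the dish at (410,265) clear of it. I check the position of the cap and dish, then descend.

```bash
python3 - <<'E'
from h import *
np.set_printoptions(precision=1,suppress=True)
c=manip.camera("wrist"); 
hsv=cv2.cvtColor(c["color"],cv2.COLOR_RGB2HSV)
print("cap",plane(c,330,238,116),deep(c,330,238)); print("dish",[deep(c,u,v) for u,v in((385,262),(410,265),(383,248),(372,252),(380,161))])
print("base",plane(c,327,201,0))
E
```

```text
cap [463.  319.7 116. ] [463.2 319.7 115. ]
dish [array([518.4, 386.8,   4.9]), array([520.3, 415.1,  10.7]), array([499.7, 382.7,  10.7]), array([505.9, 371. ,   5.5]), array([402. , 373.9,  21.9])]
base [446.9 318.4   0. ]
```

```bash
cat >> h.py <<'E'
def capfind(c,xy,h,band=8,rad=45):
    "centre of what stands near xy at height h: depth-band mask, min enclosing circle on plane h"
    u,v=np.meshgrid(np.arange(640.),np.arange(480.))
    p=cv2.undistortPoints(np.c_[u.ravel(),v.ravel()][:,None],c["camera_matrix"],np.array([c["k1"],0,0,0,0.]))[:,0]
    P=(np.c_[p,np.ones(len(p))]*c["range_z"].reshape(-1,1)@c["T"][:3,:3].T+c["T"][:3,3])
    m=(abs(P[:,2]-h)<band)&(np.hypot(P[:,0]-xy[0],P[:,1]-xy[1])<rad)
    Q=P[m]
    k,l,st,ce=cv2.connectedComponentsWithStats(m.reshape(480,640).astype(np.uint8))
    i=1+np.argmax(st[1:,4]); Q=P[(l==i).ravel()]
    lo,hi=np.percentile(Q,2,axis=0),np.percentile(Q,98,axis=0)
    return dict(n=len(Q),px=ce[i].round(1),mean=Q.mean(0).round(1),mid=((lo+hi)/2).round(1),size=(hi-lo).round(1),plane=plane(c,*ce[i],np.median(Q[:,2])).round(1))
E
python3 - <<'E'
from h import *
c=manip.camera("wrist");t=manip.camera("top")
print(capfind(c,(466,316),116)); print(capfind(c,(466,316),50,30,35))
for h,xy in ((114,(594,-310)),(89,(610,281)),(61,(464,-305))): print(capfind(t,xy,h,8))
# in top, vial band low; also wrist view of wells
E
```

```text
{'n': 1193, 'px': array([328. , 242.5]), 'mean': array([467.2, 318.3, 114.5]), 'mid': array([467.5, 318.3, 113.6]), 'size': array([29.3, 28.3,  4.8]), 'plane': array([467.1, 318.2, 114.6])}
{'n': 485, 'px': array([327.5, 210.9]), 'mean': array([448.6, 318.3,  61.4]), 'mid': array([457.7, 318.3,  50.7]), 'size': array([31.4, 49.3, 58.1]), 'plane': array([447.8, 318.3,  68.3])}
{'n': 68, 'px': array([410.8, 217.7]), 'mean': array([ 594.4, -311.1,  113.7]), 'mid': array([ 595.3, -311.7,  114.2]), 'size': array([22. , 20.4, 14.5]), 'plane': array([ 594.4, -311.1,  113.6])}
{'n': 82, 'px': array([177.3, 207.7]), 'mean': array([610.4, 283. ,  87.7]), 'mid': array([610.9, 283.2,  87.6]), 'size': array([22.9, 21.8, 11.8]), 'plane': array([610.4, 283. ,  87.9])}
{'n': 75, 'px': array([406., 271.]), 'mean': array([ 463.5, -307.6,   60.8]), 'mid': array([ 463.5, -308.1,   60.1]), 'size': array([20.9, 22.5, 12.7]), 'plane': array([ 463.5, -307.6,   60.9])}
```

```bash
python3 -m creep '0 0.08 0 0 0 0; 0 0 0.8 0 0 0; 0 0 0.8 0 0 0; 0 0 0.8 0 0 0; 0 0 0.8 0 0 0; 0 0 0.5 0 0 0; 0 0 0.36 0 0 0; 0 0 0 0 0 0' 0.2 20; python3 -m creep '0 0 0 0 0 0; 0 0 0 0 0 0; 0 0 0 0 0 0; 0 0 0 0 0 0; 0 0 0 0 0 0' 1 20
```

```text
clock: 3.0
eef_pos: [467.4, 316.6, 42.4]
eef_rot: [-3.141, -0.001, 3.141]
wrist_force: [-0.2, 0.2, 0.2]
finger_gap: 75.2
finger_force: 0.0
clock: 3.62
eef_pos: [468.1, 316.8, 43.7]
eef_rot: [3.141, 0.001, 3.14]
wrist_force: [-1.4, 0.7, 6.4]
finger_gap: 51.4
finger_force: 20.0
```

```bash
python3 -m creep '0 0 -0.5 0 0 0; 0 0 -1 0 0 0; 0 0 -1 0 0 0; 0 0 -0.6 0 0 0; -0.46 -0.94 0 0 0 0; -0.46 -0.94 0 0 0 0; -0.46 -0.94 0 0 0 0; -0.46 -0.94 0 0 0 0; -0.46 -0.94 0 0 0 0; -0.46 -0.94 0 0 0 0; -0.46 -0.94 0 0 0 0; -0.46 -0.94 0 0 0 0; 0 0 0 0 0 0; 0 0 0 0 0 0' - 25; python3 - <<'E'
from h import *
c=manip.camera("wrist"); cv2.imwrite("pics/w2.png",c["color"][:,:,::-1]); print(capfind(c,manip.read_state()["eef_pos"][:2],190,15))
E
```

```text
clock: 5.38
eef_pos: [614.2, 16.0, 166.7]
eef_rot: [3.141, -0.001, 3.14]
wrist_force: [-0.5, 1.0, -0.5]
finger_gap: 51.6
finger_force: 25.0
{'n': 3715, 'px': array([323.4, 272.8]), 'mean': array([599.3,  16.4, 194.3]), 'mid': array([603.7,  16.4, 190.4]), 'size': array([29.7, 72.1, 28.7]), 'plane': array([598.3,  16.4, 197.3])}
```

View pics/w2.png

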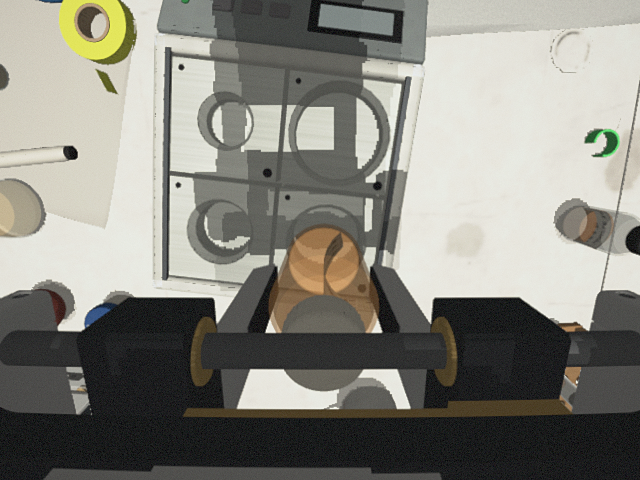

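The wrist view shows the mouths of wells 37 at (225,121), 73 at (339,133.5) and 49 at (220.5,231). The bottle is upright between the fingers at (325,290). I cross-check against the top view.

```bash
python3 - <<'E'
from h import *
np.set_printoptions(precision=1,suppress=True)
c=manip.camera("wrist");t=manip.camera("top")
W={"37":((225,121),(311.4,248.2)),"73":((339,133.5),(276.9,243.3)),"49":((220.5,231),(316.3,214.1))}
q={}
for n,(a,b) in W.items(): q[n]=plane(c,*a,70); print(n,q[n],deep(c,*a),"tri",*tri(c,a,t,b))
print("61 by square",q["49"]+q["73"]-q["37"])
print("vial",capfind(t,(464,-305),61))
E
```

```text
37 [517.7 -60.1  70. ] [514.8 -67.6  43.5] tri [516.8 -62.5  61.9] 0.12141140837514891
73 [527.4  29.1  70. ] [525.3  30.5  39.7] tri [527.2  28.1  63.8] 2.5871786199784093
49 [605.7 -69.7  70. ] [612.9 -80.4  36. ] tri [607.3 -73.   59.6] 1.1170864078693887
61 by square [615.4  19.6  70. ]
vial {'n': 71, 'px': array([406.2, 270.9]), 'mean': array([ 463.7, -308.1,   61.4]), 'mid': array([ 463.5, -308.2,   61.1]), 'size': array([20.8, 22.5, 11.2]), 'plane': array([ 463.7, -308.1,   61.3])}
```

```bash
python3 -m creep '-0.045 0.045 0 0 0 0; 0 0 0.6 0 0 0; 0 0 0.6 0 0 0; 0 0 0.2 0 0 0; 0 0 0.2 0 0 0; 0 0 0.15 0 0 0; 0 0 0.15 0 0 0; 0 0 0.15 0 0 0; 0 0 0.05 0 0 0; 0 0 0.05 0 0 0; 0 0 0 0 0 0'
```

```text
clock: 6.9
eef_pos: [616.4, 17.4, 81.0]
eef_rot: [-3.142, -0.0, 3.14]
wrist_force: [0.5, 0.9, -1.4]
finger_gap: 51.9
finger_force: 25.0
```

```bash
python3 -m creep '0 0 0.04 0 0 0; 0 0 0.03 0 0 0; 0 0 0.02 0 0 0; 0 0 0 0 0 0'
```

```text
clock: 7.4
eef_pos: [616.5, 17.4, 77.7]
eef_rot: [-3.142, 0.0, 3.14]
wrist_force: [-1.6, -0.6, 1.9]
finger_gap: 51.6
finger_force: 25.0
```

```bash
python3 -m creep '0 0 0 0 0 0; 0 0 0 0 0 0; 0 0 0 0 0 0; 0 0 -0.4 0 0 0; 0 0 -0.8 0 0 0; 0 0 -0.9 0 0 0; 0 0 -0.5 0 0 0; 0.02 0.95 0 0 0 0; 0.02 0.95 0 0 0 0; 0.02 0.95 0 0 0 0; 0.02 0.95 0 0 0 0; 0.02 0.95 0 0 0 0; 0.02 0.95 0 0 0 0; 0.02 0.95 0 0 0 0; 0 0 0 0 0 0; 0 0 0 0 0 0' 0.3; python3 - <<'E'
from h import *
c=manip.camera("wrist");t=manip.camera("top");s=manip.camera("scene")
print(capfind(c,(610,283),89)); print(capfind(t,(610,283),89));print(capfind(t,(616,18),150)); print(capfind(s,(616,18),150)) 
im=np.hstack([cv2.resize(t["color"][170:310,230:350],(360,420)),cv2.resize(s["color"][150:310,200:380],(430,420))])
cv2.imwrite("pics/c2.png",im[:,:,::-1])
E
```

```text
clock: 9.4
eef_pos: [611.2, 282.9, 182.1]
eef_rot: [-3.142, 0.001, 3.14]
wrist_force: [0.1, 0.2, 0.1]
finger_gap: 65.8
finger_force: 0.0
{'n': 686, 'px': array([326.1, 240.4]), 'mean': array([610.6, 285.4,  86.8]), 'mid': array([610.9, 285.4,  85.6]), 'size': array([22.7, 21.8,  5.5]), 'plane': array([610.6, 285.4,  86.9])}
{'n': 20, 'px': array([179.8, 209. ]), 'mean': array([607.2, 276.8,  87. ]), 'mid': array([608.4, 277.6,  87.1]), 'size': array([13.2, 11.2, 10.8]), 'plane': array([607.2, 276.8,  86.7])}
{'n': 141, 'px': array([280.3, 203.6]), 'mean': array([615.8,  15.6, 149.8]), 'mid': array([616.1,  16.2, 149.9]), 'size': array([30. , 29.1, 12.5]), 'plane': array([615.7,  15.6, 150.2])}
{'n': 106, 'px': array([299.7, 181.8]), 'mean': array([613.8,  13.9, 147.8]), 'mid': array([616.4,  15.5, 146.4]), 'size': array([29.7, 28.2,  8.4]), 'plane': array([611.8,  12.5, 148.8])}
```

View pics/c2.png

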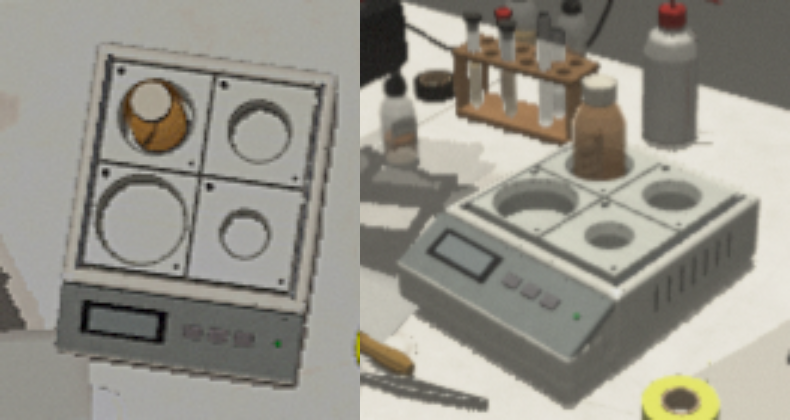

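Amber is seated: its cap is at (155,105) in the left part, and its measured top is 150 mm, as it must be. Next I take the clear bottle.

```bash
python3 -m creep '0 0.035 0 0 0 0; 0 0 0.9 0 0 0; 0 0 0.9 0 0 0; 0 0 0.9 0 0 0; 0 0 0.5 0 0 0; 0 0 0.42 0 0 0; 0 0 0 0 0 0' 0.3 20; python3 -m creep '0 0 0 0 0 0; 0 0 0 0 0 0; 0 0 0 0 0 0; 0 0 0 0 0 0; 0 0 0 0 0 0' 1 20
```

```text
clock: 10.42
eef_pos: [610.9, 284.7, 36.0]
eef_rot: [-3.141, -0.001, 3.14]
wrist_force: [0.5, -0.4, 0.3]
finger_gap: 66.1
finger_force: 0.0
clock: 11.05
eef_pos: [611.4, 285.0, 37.3]
eef_rot: [3.141, 0.001, 3.14]
wrist_force: [-1.8, 0.6, 5.7]
finger_gap: 39.5
finger_force: 20.0
```

```bash
python3 -m creep '0 0 -0.5 0 0 0; 0 0 -1 0 0 0; 0 0 -1 0 0 0; 0 0 -1 0 0 0; 0 0 -0.95 0 0 0; 0.016 -0.99 0 0 0 0; 0.016 -0.99 0 0 0 0; 0.016 -0.99 0 0 0 0; 0.016 -0.99 0 0 0 0; 0.016 -0.99 0 0 0 0; 0.016 -0.99 0 0 0 0; 0.016 -0.99 0 0 0 0; 0.016 -0.99 0 0 0 0; 0.016 -0.99 0 0 0 0; 0 0 0 0 0 0; 0 0 0 0 0 0' - 25; python3 - <<'E'
from h import *
c=manip.camera("wrist"); cv2.imwrite("pics/w3.png",c["color"][:,:,::-1])
E
```

```text
clock: 13.05
eef_pos: [604.9, -71.1, 215.3]
eef_rot: [3.141, 0.0, 3.14]
wrist_force: [0.1, 0.6, -1.3]
finger_gap: 39.9
finger_force: 25.0
```

View pics/w3.png

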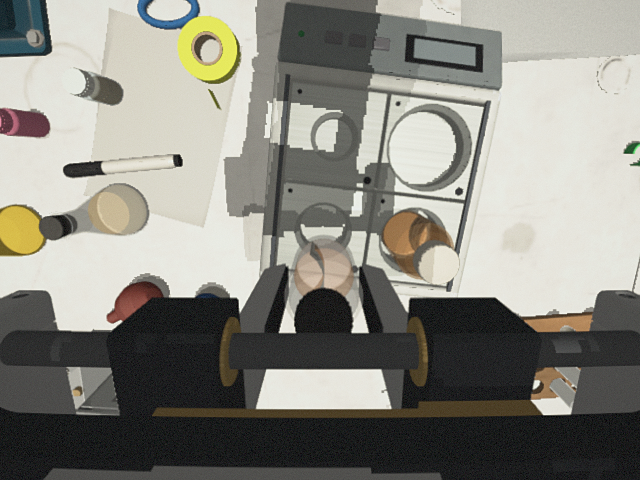

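The clear bottle is held upright at (323,300) over the 49 mouth (322,228), centred between the fingers. Lowering it.

```bash
python3 -m creep '-0.02 0 0 0 0 0; 0 0 0.9 0 0 0; 0 0 0.9 0 0 0; 0 0 0.7 0 0 0; 0 0 0.3 0 0 0; 0 0 0.15 0 0 0; 0 0 0.15 0 0 0; 0 0 0.15 0 0 0; 0 0 0.1 0 0 0; 0 0 0.05 0 0 0; 0 0 0 0 0 0'; python3 -m creep '0 0 0.04 0 0 0; 0 0 0.03 0 0 0; 0 0 0 0 0 0'
```

```text
clock: 14.48
eef_pos: [605.7, -71.6, 78.7]
eef_rot: [3.142, -0.0, 3.14]
wrist_force: [-0.5, 0.4, -1.8]
finger_gap: 39.6
finger_force: 25.0
clock: 14.85
eef_pos: [605.7, -71.6, 75.8]
eef_rot: [3.142, -0.0, 3.14]
wrist_force: [-0.6, -1.0, -0.9]
finger_gap: 39.8
finger_force: 25.0
```

```bash
python3 -m creep '0 0 0.02 0 0 0; 0 0 0.02 0 0 0; 0 0 0 0 0 0'
```

```text
clock: 15.22
eef_pos: [605.9, -71.6, 75.3]
eef_rot: [-3.141, 0.001, 3.14]
wrist_force: [-3.4, 0.7, 7.9]
finger_gap: 40.3
finger_force: 25.0
```

```bash
python3 -m creep '0 0 0 0 0 0; 0 0 0 0 0 0; 0 0 0 0 0 0; 0 0 -0.4 0 0 0; 0 0 -0.8 0 0 0; 0 0 -0.9 0 0 0; 0 0 -0.6 0 0 0; 0.047 -0.99 0 0 0 0; 0.047 -0.99 0 0 0 0; 0.047 -0.99 0 0 0 0; 0.047 -0.99 0 0 0 0; 0.047 -0.99 0 0 0 0; 0.047 -0.99 0 0 0 0; 0 0 0 0 0 0; 0 0 0 0 0 0' 0.36; python3 - <<'E'
from h import *
c=manip.camera("wrist");t=manip.camera("top");s=manip.camera("scene")
print(capfind(c,(595,-310),114)); print(capfind(t,(595,-310),114));print(capfind(t,(606,-71),127)); print(capfind(s,(606,-71),127)) 
cv2.imwrite("pics/w4.png",np.hstack([cv2.resize(c["color"],(480,360)),cv2.resize(s["color"][170:290,280:380],(300,360))])[:,:,::-1])
E
```

```text
clock: 17.1
eef_pos: [594.3, -308.6, 182.9]
eef_rot: [-3.142, 0.0, 3.141]
wrist_force: [-0.4, -0.1, 0.1]
finger_gap: 59.7
finger_force: 0.0
{'n': 644, 'px': array([322.2, 248.4]), 'mean': array([ 593.9, -309.2,  112.3]), 'mid': array([ 594.1, -309.3,  111.8]), 'size': array([20.1, 19.9,  4. ]), 'plane': array([ 593.9, -309.2,  112.4])}Traceback (most recent call last):
  File "<stdin>", line 3, in <module>
  File "h.py", line 23, in capfind
    i=1+np.argmax(st[1:,4]); Q=P[(l==i).ravel()]
        ~~~~~~~~~^^^^^^^^^^
    return _wrapfunc(a, 'argmax', axis=axis, out=out, **kwds)
    return bound(*args, **kwds)
ValueError: attempt to get argmax of an empty sequence
```

```bash
python3 - <<'E'
from h import *
c=manip.camera("wrist");t=manip.camera("top")
for k in (t,):
    try: print(capfind(k,(606,-71),127))
    except ValueError: print("hidden")
s=manip.camera("scene")
cv2.imwrite("pics/w4.png",np.hstack([cv2.resize(c["color"],(480,360)),cv2.resize(s["color"][170:290,280:380],(300,360))])[:,:,::-1])
E
```

```text
{'n': 83, 'px': array([316.3, 210.5]), 'mean': array([605. , -73.2, 125.7]), 'mid': array([605.3, -73.5, 126.5]), 'size': array([22.3, 22.5, 14.4]), 'plane': array([605.1, -73.2, 125.5])}
```

View pics/w4.png

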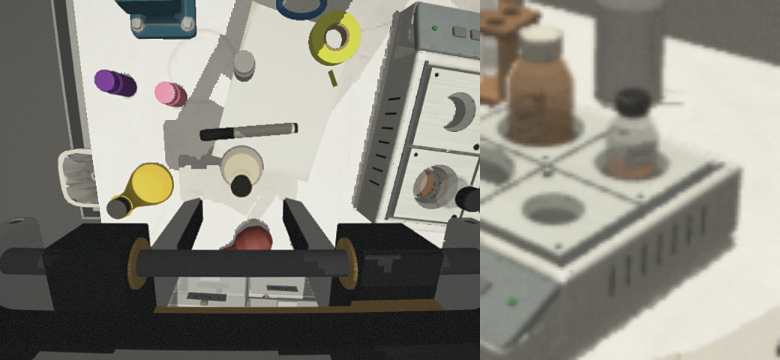

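The clear bottle is seated: its black cap is at (632,100) in the right part, and its top measures about 126. The clear flask's stopper, at (241,187) in the left part, is centred between the fingers, and the yellow one is well aside. Gripping the neck.

```bash
python3 -m creep '0 -0.02 0 0 0 0; 0 0 0.9 0 0 0; 0 0 0.9 0 0 0; 0 0 0.5 0 0 0; 0 0 0.3 0 0 0; 0 0 0 0 0 0' 0.36 15; python3 -m creep '0 0 0 0 0 0; 0 0 0 0 0 0; 0 0 0 0 0 0; 0 0 0 0 0 0; 0 0 0 0 0 0; 0 0 0 0 0 0' 1 15
```

```text
clock: 18.15
eef_pos: [594.2, -310.0, 78.3]
eef_rot: [3.142, -0.0, 3.14]
wrist_force: [0.2, -0.8, 0.2]
finger_gap: 60.3
finger_force: 0.0
clock: 18.9
eef_pos: [594.3, -309.9, 78.5]
eef_rot: [-3.142, 0.0, 3.14]
wrist_force: [-0.0, 0.8, 2.7]
finger_gap: 25.4
finger_force: 15.0
```

```bash
python3 -m creep '0 0 -0.4 0 0 0; 0 0 -0.9 0 0 0; 0 0 -0.9 0 0 0; 0 0 -0.9 0 0 0; 0 0 -0.5 0 0 0; 0.186 0.939 0 0 0 0; 0.186 0.939 0 0 0 0; 0.186 0.939 0 0 0 0; 0.186 0.939 0 0 0 0; 0.186 0.939 0 0 0 0; 0.186 0.939 0 0 0 0; 0.186 0.939 0 0 0 0; 0.186 0.939 0 0 0 0; 0.186 0.939 0 0 0 0; 0 0 0 0 0 0; 0 0 0 0 0 0' - 20; python3 - <<'E'
from h import *
c=manip.camera("wrist"); cv2.imwrite("pics/w5.png",c["color"][:,:,::-1])
E
```

```text
clock: 20.9
eef_pos: [527.8, 27.7, 222.8]
eef_rot: [-3.141, 0.001, 3.14]
wrist_force: [-0.2, -0.9, -0.1]
finger_gap: 25.5
finger_force: 20.0
```

View pics/w5.png

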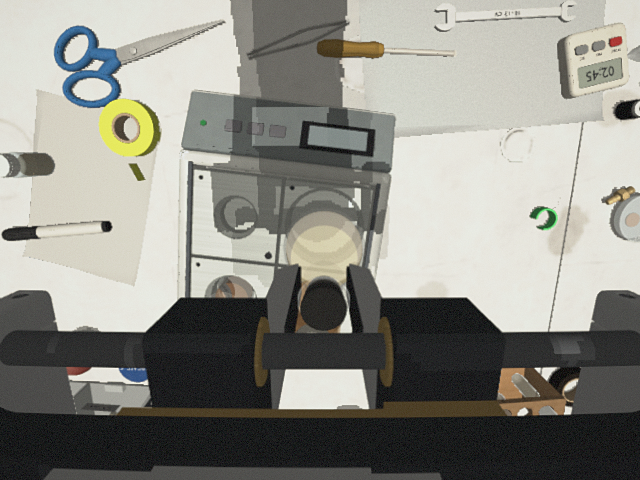

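The flask hangs upright, with the stopper at (325,303) and base at (324,250), over the 73 mouth. Lowering it.

```bash
python3 -m creep '0 0 0.9 0 0 0; 0 0 0.6 0 0 0; 0 0 0.3 0 0 0; 0 0 0.15 0 0 0; 0 0 0.15 0 0 0; 0 0 0.15 0 0 0; 0 0 0.15 0 0 0; 0 0 0.06 0 0 0; 0 0 0 0 0 0'; python3 -m creep '0 0 0.04 0 0 0; 0 0 0.03 0 0 0; 0 0 0.02 0 0 0; 0 0 0 0 0 0'
```

```text
clock: 22.08
eef_pos: [527.6, 28.2, 123.8]
eef_rot: [-3.142, -0.0, 3.14]
wrist_force: [-0.8, -0.6, -1.0]
finger_gap: 25.9
finger_force: 20.0
clock: 22.58
eef_pos: [527.7, 28.2, 120.5]
eef_rot: [3.142, 0.0, 3.14]
wrist_force: [-0.7, 0.6, 1.6]
finger_gap: 25.4
finger_force: 20.0
```

```bash
python3 -m creep '0 0 0.01 0 0 0; 0 0 0 0 0 0; 0 0 0 0 0 0; 0 0 0 0 0 0; 0 0 -0.4 0 0 0; 0 0 -0.8 0 0 0; 0 0 -0.8 0 0 0; 0.178 -0.93 0 0 0 0; 0.178 -0.93 0 0 0 0; 0.178 -0.93 0 0 0 0; 0.178 -0.93 0 0 0 0; 0.178 -0.93 0 0 0 0; 0.178 -0.93 0 0 0 0; 0.178 -0.93 0 0 0 0; 0.178 -0.93 0 0 0 0; 0.178 -0.93 0 0 0 0; 0 0 0 0 0 0; 0 0 0 0 0 0' 0.42; python3 - <<'E'
from h import *
c=manip.camera("wrist");t=manip.camera("top");s=manip.camera("scene")
for k,q,h in ((c,(464,-307),61),(t,(527,27),156),(s,(527,27),156)):
    try: print(capfind(k,q,h))
    except ValueError: print("hidden")
cv2.imwrite("pics/w6.png",np.hstack([cv2.resize(c["color"],(480,360)),cv2.resize(s["color"][170:290,250:350],(300,360))])[:,:,::-1])
E
```

```text
clock: 24.82
eef_pos: [463.2, -306.1, 200.5]
eef_rot: [-3.141, 0.0, 3.14]
wrist_force: [-0.8, 1.5, -0.1]
finger_gap: 54.8
finger_force: 0.0
{'n': 499, 'px': array([322.8, 229.3]), 'mean': array([ 462.8, -306.4,   59.2]), 'mid': array([ 463.1, -306.2,   58.2]), 'size': array([22.1, 21.4,  5.2]), 'plane': array([ 462.7, -306.4,   59.3])}
{'n': 67, 'px': array([274.1, 239. ]), 'mean': array([527.4,  27.5, 155.4]), 'mid': array([527.5,  27.8, 155.7]), 'size': array([19.5, 19.7, 13.4]), 'plane': array([527.4,  27.5, 155.1])}
{'n': 62, 'px': array([272. , 191.3]), 'mean': array([527. ,  25.6, 153.7]), 'mid': array([528.2,  27. , 153. ]), 'size': array([21.4, 19.7,  6.8]), 'plane': array([525.8,  24.7, 154.4])}
```

View pics/w6.png

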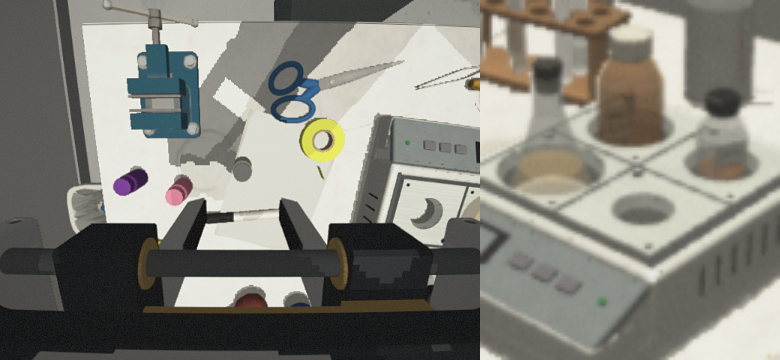

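The flask is seated, top at 155.5. The white-capped vial at (242,168) is centred between the fingers. I narrow the opening to stay clear of the pink one at (180,190), then descend.

```bash
python3 -m creep '0 0 0.9 0 0 0; 0 0 0.9 0 0 0; 0 0 0.9 0 0 0; 0 0 0.8 0 0 0; 0 0 0.5 0 0 0; 0 0 0.3 0 0 0; 0 0 0 0 0 0' 0.5 12; python3 -m creep '0 0 0 0 0 0; 0 0 0 0 0 0; 0 0 0 0 0 0; 0 0 0 0 0 0; 0 0 0 0 0 0' 1 12
```

```text
clock: 25.85
eef_pos: [463.2, -306.1, 27.7]
eef_rot: [3.141, -0.001, 3.141]
wrist_force: [0.9, 0.0, 0.3]
finger_gap: 47.3
finger_force: 0.0
clock: 26.48
eef_pos: [463.5, -306.8, 28.5]
eef_rot: [-3.141, 0.001, 3.14]
wrist_force: [-0.8, 1.3, 5.9]
finger_gap: 27.2
finger_force: 12.0
```

```bash
python3 -m creep '0 0 -0.4 0 0 0; 0 0 -0.9 0 0 0; 0 0 -0.9 0 0 0; 0 0 -0.8 0 0 0; -0.191 0.877 0 0 0 0; -0.191 0.877 0 0 0 0; -0.191 0.877 0 0 0 0; -0.191 0.877 0 0 0 0; -0.191 0.877 0 0 0 0; -0.191 0.877 0 0 0 0; -0.191 0.877 0 0 0 0; 0 0 0 0 0 0; 0 0 0 0 0 0' - 16; python3 - <<'E'
from h import *
c=manip.camera("wrist"); cv2.imwrite("pics/w7.png",c["color"][:,:,::-1])
E
```

```text
clock: 28.1
eef_pos: [516.8, -61.5, 148.4]
eef_rot: [-3.141, 0.0, 3.14]
wrist_force: [-0.4, -0.8, -1.1]
finger_gap: 27.6
finger_force: 16.0
```

View pics/w7.png

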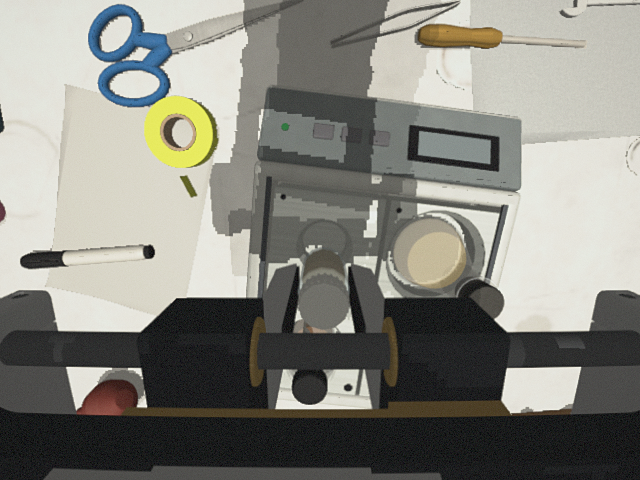

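The vial is upright at (322,280) over the 37 mouth (322,245). Lowering it.

```bash
python3 -m creep '0 0 0.7 0 0 0; 0 0 0.5 0 0 0; 0 0 0.15 0 0 0; 0 0 0.15 0 0 0; 0 0 0.15 0 0 0; 0 0 0.1 0 0 0; 0 0 0 0 0 0'; python3 -m creep '0 0 0.04 0 0 0; 0 0 0.03 0 0 0; 0 0 0.02 0 0 0; 0 0 0 0 0 0'
```

```text
clock: 29.02
eef_pos: [516.9, -61.0, 77.8]
eef_rot: [3.142, -0.0, 3.14]
wrist_force: [-0.5, 0.8, 0.1]
finger_gap: 27.5
finger_force: 16.0
clock: 29.52
eef_pos: [517.0, -61.1, 74.6]
eef_rot: [-3.142, 0.0, 3.14]
wrist_force: [-1.5, 1.3, 4.2]
finger_gap: 27.1
finger_force: 16.0
```

Contact with the floor. I release, go straight up and check.

```bash
python3 -m creep '0 0 0 0 0 0; 0 0 0 0 0 0; 0 0 0 0 0 0; 0 0 -0.3 0 0 0; 0 0 -0.7 0 0 0; 0 0 -0.9 0 0 0; 0 0 -0.9 0 0 0; 0 0 -0.8 0 0 0; 0 -0.9 0 0 0 0; 0 -0.9 0 0 0 0; 0 -0.9 0 0 0 0; 0 -0.9 0 0 0 0; 0 -0.9 0 0 0 0; 0 0 0 0 0 0; 0 0 0 0 0 0' 0.55; python3 - <<'E'
from h import *
t=manip.camera("top");s=manip.camera("scene")
for q,h in (((517,-62),107),((527,27),156),((605,-72),127),((616,17),150)):
  for k in (t,s):
    try: r=capfind(k,q,h); print(h,r["mid"],r["size"])
    except ValueError: print("hidden")
cv2.imwrite("pics/end.png",np.hstack([cv2.resize(t["color"][170:310,230:350],(360,420)),cv2.resize(s["color"][150:310,200:380],(430,420))])[:,:,::-1])
E
```

```text
clock: 31.4
eef_pos: [516.7, -240.5, 218.7]
eef_rot: [3.142, 0.0, 3.14]
wrist_force: [-0.5, -0.7, -0.4]
finger_gap: 42.4
finger_force: 0.0
107 [517.2 -63.1 106. ] [21.3 22.5 12.6]
107 [517.1 -63.4 103.4] [21.6 21.6  7.9]
156 [527.5  27.8 154.9] [19.8 19.4 11.6]
156 [527.8  27.3 152.5] [21.4 21.   8.1]
127 [604.9 -73.5 126. ] [21.6 22.5 12.2]
127 [605.6 -73.3 123.2] [23.1 22.5  7.2]
150 [615.9  16.3 150.2] [30.3 29.4 10.8]
150 [616.4  14.8 146.6] [28.4 30.3  8.6]
```

View pics/end.png

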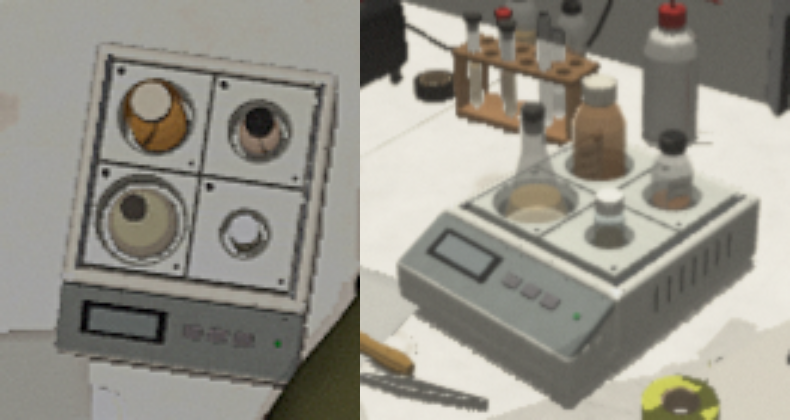

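All four stand upright in their own wells: amber (155,105), clear (260,125), flask (138,215) and vial (245,232) in the left part. Every top is at the height it must have, and the robot touches nothing.

```bash
python3 -c "from cell import manip; print(manip.sign_off())"
```

```text
the job is handed in; nothing more can be done
None
```

The job is handed in: the flask, amber bottle, clear bottle and vial each stand upright on the floor of their own well, loaded in about 31 s of robot time with no drops or tips.

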